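# Put the matchbox away in the candle tray's corner pocket

### The arm

A 6-joint arm with a two-finger parallel gripper is mounted at the origin on a cart in front of the work surface, level with it; the furniture and walls round the work are solid. World frame = base frame: x ahead of the robot, y to its left, z up, the work surface at z = 0. Lengths are in m, angles in rad, forces in N, time in s.
With the tool pointing down it reaches from about 0.25 to 0.725 m from the base axis. Payload 4 kg.
Tool frame: the origin (TCP) lies midway between the tips of the shut fingers; the grasp point (between the pads) lies bot.tcp_to_grasp behind it (bot.tcp_to_grasp is the distance from the TCP to the grasp point, in m); z points along the fingers, y is the line along which they close (so a half turn about z gives the same grasp; the last joint's range is limited). The gripper opens to 85 mm and grips with 20 to 120 N. Pads are 22 mm wide; open, the fingers measure 114 mm over their backs; the gripper's body (76 mm by 85 mm) begins 54 mm behind the grasp point. The pads swing forward as they close: fully open they stand 13 mm farther back than shut.
Start: joints at [-1.214, 0.241, 0.005, 1.335, 0, 1.571], TCP at [0.175, -0.469, 0.231] pointing down, gripper open.
Joint ranges: [-2.72, 2.72], [-1.05, 1.87], [-1.09, 1.28], [-1.99, 2.15], [-1.42, 1.44], [-3.14, 3.14]. Speed limits (rad/s): [2.79, 2.79, 3.14, 3.14, 3.14, 3.14].

### API

Orientations are given as a unit quaternion [x, y, z, w].
In Python, from workcell import readout, camera, bot gives the robot as it stands. The module is installed in compiled form; this text tells all that it offers.
- The arm moves only by the tool jog_arm, never from a script. Its argument "motion" is a list of rows, each an object of numbers: "x", "y", "z": the shift along the tool's x, y, z in mm; "spin": the turn about the tool's z in degrees; "fingers": the closure, from -1 (fully open) to 1 (shut). A call has 1 to 8 rows; each row is the pose to reach, as a shift and turn from the pose commanded when the call began, along the tool's axes at that moment; what a row does not reach only later rows make up. A row lasts 1/8 s, in which the tool goes at most 62.5 mm and 10.7 degrees, less where a joint would pass 70% of its speed; a pose out of reach is approached as far as the arm can. A call with a gripper value outside its range is refused whole. The fingers move at their own pace and stop on an object; the grip force is fixed at half the most. Time passes only in rows, so rows that repeat a pose let the fingers close. It gives the time, the measured TCP pose, the force, the opening and the grip force at its end, in the units of the state.
- readout.get_obs(): the state, without advancing time (a new reading comes with each control period).
- camera(name): name is "scene" or "top" or "wrist"; returns a dict with "pixels" (384x512x3 uint8, red, green, blue), "K" (3x3 intrinsics, pixels), "rvec" (rotation vector, rad) and "tvec" (3), from world to camera coordinates, as OpenCV has them. Camera axes: x right, y down, z forward; pixel columns grow to the right and rows downward; lengths in m; the calibration is good to about 2 mm. A picture is of the moment at which its call begins. There is no depth.
- bot.job_done(): hands the job in; it is judged then, once.
The state is a dict: "clock": time; "joint_pos": joint angles; "joint_vel": joint speeds; "tau": joint torques, N m; "eef_pos": TCP position; "tool_rot": TCP orientation; "ft_force": force on the tool from outside, world axes, zero at the start; "ft_torque": the same for the moment, N m; "grip_width": finger opening in m; "grasp_force": force on a finger pad.
Only numpy, scipy, OpenCV 4.12 (cv2) and the standard library are available. Lean on these libraries where they do the work, as an engineer would, in place of code of your own. Each camera call takes 0.05 s, during which the arm holds its last target. There are 200 camera calls.

### The job

Push the matchbox across the wooden candle tray until its long side lies flat against the tray's far rail, short of the corner pocket; then slide it along the rail into the pocket until it is fully home against the end wall. It stays lying on the tray throughout: do not pick it up or tip it, and do not disturb the tea light, the ink bottle or the pin tin.

Things in the scene. Friction and masses are not known exactly. Their poses are not given: they have to be found in the camera images.
- tray: pale wooden candle tray, fixed to the desk: board 190 mm (its x) by 300 mm (its y), 10 mm thick; origin at the centre of its underside, x towards the railed far side, y to the left along the rail, z up; board top at z = 10 mm. A straight rail 12 mm thick runs along the far side, inner face at x = 80 mm, top at z = 19 mm. The corner pocket is at the rail's left end
- pocket (a point): point on the board where the matchbox's origin lies when home (tray x 61.5, y 108.5 mm). Pocket: end wall with inner face at tray y = 135 mm, and a lip with inner face at x = 38 mm (42 mm from the rail), 10 mm thick, from the wall to y = 102 mm, then flared away from the rail to y = 88 mm, x = 22 mm; both as high as the rail. Open towards -y only; the box, home, reaches back to y = 82 mm
- matchbox: closed cardboard matchbox lying flat and loose on the tray, 37 mm (its x) by 53 mm (its y, long side) by 16 mm high, about 30 g; origin at the centre of its underside. Flat against the rail its origin is at tray x = 61.5 mm. Either end may lead
- tea_light: small round tea-light candle in a metal cup, 38 mm across, 15 mm high, loose on the tray; origin at the centre of its underside; leave it alone
- ink_bottle: square dark ink bottle with a black screw cap, 46 x 46 x 52 mm high, loose on the desk beyond the tray's right end; origin at the centre of its underside; leave it alone
- pin_tin: round brass tin with a knobbed lid, 47 mm across, 34 mm high, loose on the desk beyond the tray's left end; origin at the centre of its underside; leave it alone

How it is judged:
On the way:
1. the matchbox lies with its long side flat against the rail, still short of the pocket (x of matchbox in the frame of tray above 0.0575 m and y of matchbox in the frame of tray below 0.065 m and angle between the y axis of matchbox and the y axis of tray, either way round below 0.12 rad), for 0.2 s.
At the end, for the whole second after the job is handed in: The matchbox lies flat and still on the board inside the corner pocket, between rail and lip, its leading end within 4 mm of the end wall, square to the rail within 7 degrees; tea light, ink bottle and pin tin are within 15 mm of where they stood (y of matchbox in the frame of tray between 0.1045 and 0.1115 m and x of matchbox in the frame of tray between 0.0545 and 0.0645 m and z of matchbox in the frame of tray below 0.013 m and angle between the y axis of matchbox and the y axis of tray, either way round below 0.12 rad and angle between matchbox's own z axis and vertical below 0.08 rad and linear speed of matchbox below 0.01 m/s and distance of each of tea_light, ink_bottle, pin_tin from where it was at the start of the episode below 0.015 m); the robot touches nothing.
It fails at once if the matchbox is lifted (8 mm or more off the board) (z of matchbox in the frame of tray above 0.018 m).
It fails at once if the matchbox is tipped up (angle between matchbox's own z axis and vertical above 0.5 rad).
It fails at once if the tea light is moved 15 mm or more (distance of tea_light from where it was at the start of the episode above 0.015 m).
It fails at once if the ink bottle is moved 15 mm or more (distance of ink_bottle from where it was at the start of the episode above 0.015 m).
It fails at once if the pin tin is moved 15 mm or more (distance of pin_tin from where it was at the start of the episode above 0.015 m).
It also fails if it takes over 46 s, if anything falls off the work surface, if the arm or the gripper's body presses on something with over 40 N, if the wrist force passes 120 N, or if a joint passes its speed limit or range.

## Working session

There is one attempt and no reset: what is moved stays moved. The work goes in short steps, Python scripts to look and compute and a tool call to move; the robot and the scene stay as the last step left them, time stands still between calls to the robot, and variables do not carry over. Pictures are saved under pics/ and viewed, at most 12 in all, crops included, and the job is handed in when it is done.

Besides the shell and the picture viewer there is one more tool, called after "Request:" as name([rows], argument=value, ...), one row to a line, values as JSON. jog_arm: Moves the arm, as the interface text tells. Its arguments: {"type":"object","properties":{"motion":{"type":"array"}},"required":["motion"]}

```bash
mkdir -p pics; python3 - <<'E'
from workcell import readout, camera, bot
import cv2,numpy as np
o=readout.get_obs(); print({k:np.round(v,3) for k,v in o.items()}, bot.tcp_to_grasp)
for n in("top","scene"):
    c=camera(n); cv2.imwrite(f"pics/{n}0.png",c["pixels"][:,:,::-1]); print(n,c["K"],c["rvec"],c["tvec"])
E
```

```text
{'clock': np.float64(0.0), 'joint_pos': array([-1.214,  0.241,  0.004,  1.335,  0.   ,  1.571]), 'joint_vel': array([ 0.001,  0.001,  0.001, -0.001,  0.   ,  0.   ]), 'tau': array([ 2.0000e-03, -3.7232e+01,  2.5241e+01,  1.7000e-02,  0.0000e+00,
       -0.0000e+00]), 'eef_pos': array([ 0.174, -0.468,  0.23 ]), 'tool_rot': array([ 0.984,  0.177, -0.   , -0.001]), 'ft_force': array([0.148, 0.364, 0.474]), 'ft_torque': array([ 0.006, -0.008,  0.047]), 'grasp_force': np.float64(0.0), 'grip_width': np.float64(0.085)} 0.0187
top [[495.05779626   0.         254.03908512]
 [  0.         495.05779626 192.9478684 ]
 [  0.           0.           1.        ]] [ 1.98659895 -2.23493619  0.2357878 ] [0.06248421 0.54619792 1.11771968]
scene [[408.35798221   0.         260.76704416]
 [  0.         408.35798221 192.67847713]
 [  0.           0.           1.        ]] [ 0.97840589 -2.22951409  1.29866795] [0.37964966 0.22799513 0.54451669]
```

View pics/top0.png

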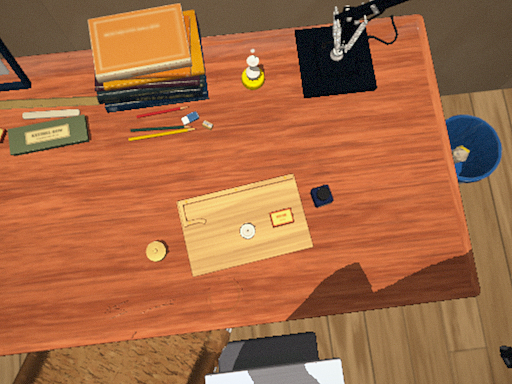

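View pics/scene0.png

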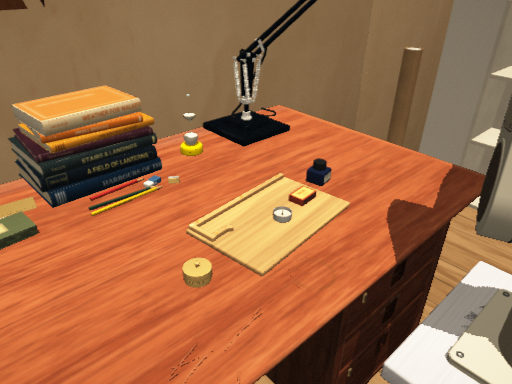

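The top view shows the tray with corners at about (178,201), (295,175), (312,247) and (193,275). The rail runs along the upper edge and the pocket is upper left. The matchbox is at (282,217), the tea light (248,231), the ink bottle (321,196) and the tin (156,251).

```bash
cat > h.py <<'E'
from workcell import readout, camera, bot
import cv2,numpy as np
from scipy.spatial.transform import Rotation as R
def ray(c,uv,z):
    M=cv2.Rodrigues(np.array(c["rvec"]))[0]; o=-M.T@c["tvec"]
    uv=np.atleast_2d(np.float64(uv)); d=np.c_[uv,np.ones(len(uv))]@np.linalg.inv(c["K"]).T@M
    return (o+d*((z-o[2])/d[:,2])[:,None])
def big(m,c0=None):
    cs=cv2.findContours(m.astype(np.uint8),cv2.RETR_EXTERNAL,cv2.CHAIN_APPROX_NONE)[0]
    return max(cs,key=cv2.contourArea)
E
python3 - <<'E'
from h import *
c=camera("top"); im=c["pixels"]; hsv=cv2.cvtColor(im,cv2.COLOR_RGB2HSV)
for n,(u,v) in dict(tray=(230,255),desk=(120,220),box=(282,217),edge=(272,219),tea=(248,231),desk2=(300,290)).items(): print(n,hsv[v,u])
x0,y0,x1,y1=165,160,345,290
cv2.imwrite("pics/crop.png",cv2.resize(im[y0:y1,x0:x1,::-1],None,fx=4.4,fy=4.4,interpolation=cv2.INTER_NEAREST))
E
```

```text
tray [ 17 130 232]
desk [  8 175 189]
box [ 27 136 246]
edge [ 19 158 241]
tea [ 20  56 226]
desk2 [ 10 172 212]
```

View pics/crop.png

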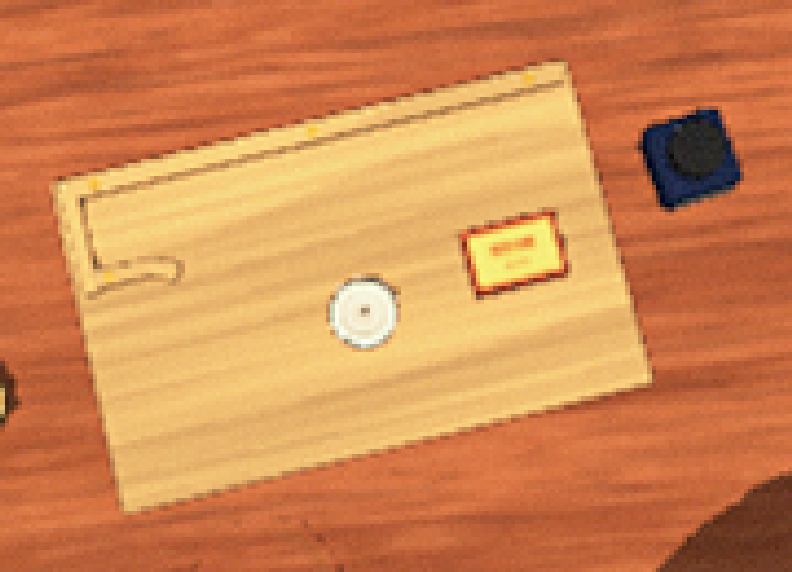

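The crop shows the box nearly square to the rail, with its red border around crop pixels 460–570, 212–298. The tea light is to its left at (365,313).

```bash
cat >> h.py <<'E'
def tray_pose(c):
    hsv=cv2.cvtColor(c["pixels"],cv2.COLOR_RGB2HSV); m=np.zeros(hsv.shape[:2],bool); m[160:290,165:316]=1
    k=cv2.approxPolyDP(cv2.convexHull(big(m&(hsv[...,0]>=13)&(hsv[...,2]>150))),6,True)
    return k[:,0]
def to_tray(p,T): 
    th,cx,cy=T; d=np.asarray(p)[...,:2]-[cx,cy]; ct,st=np.cos(th),np.sin(th)
    return d@np.array([[ct,-st],[st,ct]])
def to_world(q,T):
    th,cx,cy=T; ct,st=np.cos(th),np.sin(th)
    return np.asarray(q)@np.array([[ct,st],[-st,ct]])+[cx,cy]
def box(c,T,roi,z=.026):
    hsv=cv2.cvtColor(c["pixels"],cv2.COLOR_RGB2HSV); x0,y0,x1,y1=roi
    m=np.zeros(hsv.shape[:2],bool); m[y0:y1,x0:x1]=1
    red=m&((hsv[...,0]<12)|(hsv[...,0]>170))&(hsv[...,1]>140)
    k=cv2.convexHull(big(cv2.morphologyEx(red.astype(np.uint8),cv2.MORPH_CLOSE,np.ones((3,3)))))[:,0]
    q=to_tray(ray(c,k,z),T).astype(np.float32)
    return cv2.minAreaRect(q*1000)
E
python3 - <<'E'
from h import *
c=camera("top"); k=tray_pose(c); print(k)
w=ray(c,k,.010)[:,:2]; print(w.round(4))
r=cv2.minAreaRect((w*1000).astype(np.float32)); print(r)
# corners ordered in image
far_l,far_r=w[np.argmin(k.sum(1))],w[np.argmax(k[:,0]-k[:,1])]
near_l,near_r=w[np.argmax(k[:,1]-k[:,0])],w[np.argmax(k.sum(1))]
y=(far_l-far_r)+(near_l-near_r); th=np.arctan2(-y[0],y[1])
cen=w.mean(0) if len(w)==4 else np.array(r[0])/1000
T=(th,*cen); print("T",T); np.save("T.npy",T)
print(to_tray(w,T).round(4))
print("box",box(c,T,(262,200,304,232)))
hsv=cv2.cvtColor(c["pixels"],cv2.COLOR_RGB2HSV)
m=np.zeros(hsv.shape[:2],bool);m[215:245,232:264]=1
print("tea",to_tray(ray(c,cv2.minEnclosingCircle(big(m&(hsv[...,1]<90)))[0],.025),T))
m=np.zeros(hsv.shape[:2],bool);m[180:212,305:340]=1
print("ink",to_tray(ray(c,big(m&(hsv[...,2]<110))[:,0],.04),T).min(0),to_tray(ray(c,big(m&(hsv[...,2]<110))[:,0],.04),T).max(0))
o=readout.get_obs(); M=R.from_quat(o["tool_rot"]).as_matrix(); print(M.round(3))
print("eef tray",to_tray(o["eef_pos"],T))
E
```

```text
[[293 174]
 [312 246]
 [193 276]
 [176 202]]
[[ 0.5967 -0.1053]
 [ 0.4133 -0.127 ]
 [ 0.3756  0.1655]
 [ 0.56    0.1907]]
((485.9984130859375, 31.238555908203125), (186.059326171875, 298.22064208984375), 7.064755916595459)
T (np.float64(0.12563838787163684), np.float64(0.48638076080796605), np.float64(0.03096847432042464))
[[ 0.0923 -0.149 ]
 [-0.0923 -0.1475]
 [-0.093   0.1473]
 [ 0.093   0.1492]]
box ((-7.83650016784668, -91.86991882324219), (37.624305725097656, 53.94841766357422), 1.403677225112915)
tea [[-0.01929692 -0.0040986 ]]
ink [-0.00727659 -0.22199211] [ 0.04142415 -0.17252017]
[[ 0.937  0.349 -0.   ]
 [ 0.349 -0.937  0.001]
 [-0.    -0.001 -1.   ]]
eef tray [-0.37195409 -0.45608723]
```

Request:
jog_arm([
  {"x": 50, "y": -36, "z": 15, "spin": 5, "fingers": 1},
  {"x": 100, "y": -72, "z": 30, "spin": 10, "fingers": 1},
  {"x": 150, "y": -108, "z": 45, "spin": 13.2, "fingers": 1},
  {"x": 200, "y": -144, "z": 60, "spin": 13.2, "fingers": 1},
  {"x": 250, "y": -180, "z": 75, "spin": 13.2, "fingers": 1},
  {"x": 300, "y": -216, "z": 90, "spin": 13.2, "fingers": 1},
  {"x": 350, "y": -252, "z": 100, "spin": 13.2, "fingers": 1},
  {"x": 392, "y": -281, "z": 100, "spin": 13.2, "fingers": 1},
])

```text
clock: 1.2
eef_pos: [0.4439, -0.0662, 0.1305]
tool_rot: [0.998, 0.064, -0.001, -0.0]
ft_force: [0.7, -0.3, 0.7]
grip_width: -0.0002
grasp_force: 0.0
```

```bash
cat > s.py <<'E'
from h import *
T=tuple(np.load("T.npy"))
o=readout.get_obs(); M=R.from_quat(o["tool_rot"]).as_matrix()
print(o["clock"],"tray mm",(to_tray(o["eef_pos"],T)*1000).round(1),"z",o["eef_pos"][2].round(4),"yaw tool-tray deg",np.degrees(np.arctan2(M[1,0],M[0,0])-T[0]).round(2),"w",o["grip_width"].round(3),o["joint_pos"].round(2),o["ft_force"].round(1))
E
python3 s.py
```

```text
Traceback (most recent call last):
  File "s.py", line 4, in <module>
    print(o["clock"],"tray mm",(to_tray(o["eef_pos"],T)*1000).round(1),"z",o["eef_pos"][2].round(4),"yaw tool-tray deg",np.degrees(np.arctan2(M[1,0],M[0,0])-T[0]).round(2),"w",o["grip_width"].round(3),o["joint_pos"].round(2),o["ft_force"].round(1))
                                                                                                                                                                                ^^^^^^^^^^^^^^^^^^^^^
AttributeError: 'float' object has no attribute 'round'
```

Request:
jog_arm([
  {"z": 40, "fingers": 1},
  {"z": 80, "fingers": 1},
  {"z": 105, "fingers": 1},
  {"z": 114, "fingers": 1},
  {"z": 114, "fingers": 1},
])

```text
validation failed for argument at $.mo...
```

```bash
sed -i 's/o\["grip_width"\].round(3)/o["grip_width"]/' s.py; python3 s.py; python3 - <<'E'
from h import *
c=camera("wrist"); cv2.imwrite("pics/w1.png",c["pixels"][:,:,::-1])
E
```

```text
1.2 tray mm [-54.3 -91.1] z 0.1305 yaw tool-tray deg 0.09 w -0.0002203238831184155 [-0.15  0.22 -0.3   1.05 -0.    2.87] [ 0.7 -0.3  0.7]
```

View pics/w1.png

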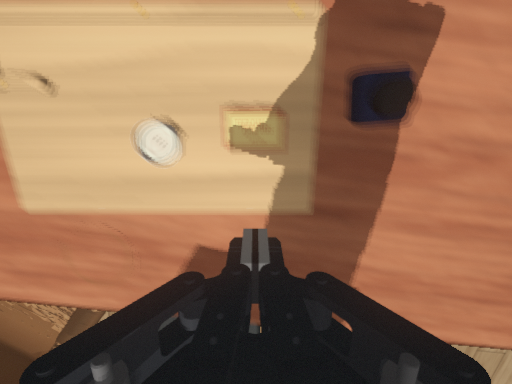

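The wrist view shows the shut fingers at (255,240), in line with the matchbox at (255,130). That move was refused, probably because the rows left out some fields, so I'll fill in every one.

Request:
jog_arm([
  {"x": 0, "y": 0, "z": 40, "spin": 0, "fingers": 1},
  {"x": 0, "y": 0, "z": 80, "spin": 0, "fingers": 1},
  {"x": 0, "y": 0, "z": 105, "spin": 0, "fingers": 1},
  {"x": 0, "y": 0, "z": 114, "spin": 0, "fingers": 1},
  {"x": 0, "y": 0, "z": 114, "spin": 0, "fingers": 1},
])

```text
clock: 1.88
eef_pos: [0.4436, -0.0684, 0.0172]
tool_rot: [0.998, 0.063, -0.0, -0.0]
ft_force: [-0.3, -0.7, -0.5]
grip_width: 0.0003
grasp_force: 0.0
```

```bash
python3 s.py
```

```text
1.875 tray mm [-54.9 -93.3] z 0.0172 yaw tool-tray deg 0.03 w 0.00033416092236091997 [-0.15  0.36 -0.45  0.76 -0.    2.86] [-0.3 -0.7 -0.5]
```

Request:
jog_arm([
  {"x": 12, "y": 0, "z": 0, "spin": 0, "fingers": 1},
  {"x": 20, "y": 0, "z": 0, "spin": 0, "fingers": 1},
  {"x": 29, "y": 0, "z": 0, "spin": 0, "fingers": 1},
  {"x": 38, "y": 0, "z": 0, "spin": 0, "fingers": 1},
  {"x": 47, "y": 0, "z": 0, "spin": 0, "fingers": 1},
  {"x": 56, "y": 0, "z": 0, "spin": 0, "fingers": 1},
  {"x": 65, "y": 0, "z": 0, "spin": 0, "fingers": 1},
  {"x": 74, "y": 0, "z": 0, "spin": 0, "fingers": 1},
])

```text
clock: 2.88
eef_pos: [0.5178, -0.0589, 0.0172]
tool_rot: [0.998, 0.063, -0.0, 0.0]
ft_force: [-0.2, 0.2, 0.9]
grip_width: -0.0001
grasp_force: 0.1
```

Request:
jog_arm([
  {"x": 4, "y": 0, "z": 0, "spin": 0, "fingers": 1},
  {"x": 8, "y": 0, "z": 0, "spin": 0, "fingers": 1},
  {"x": 10, "y": 0, "z": 0, "spin": 0, "fingers": 1},
  {"x": 10, "y": 0, "z": 0, "spin": 0, "fingers": 1},
])

```text
clock: 3.38
eef_pos: [0.5272, -0.0577, 0.0173]
tool_rot: [0.998, 0.063, 0.0, -0.0]
ft_force: [0.1, 0.6, 0.4]
grip_width: 0.0002
grasp_force: 0.0
```

```bash
python3 s.py
```

```text
3.375 tray mm [ 29.4 -93.1] z 0.0173 yaw tool-tray deg 0.04 w 0.0001931985007877848 [-0.11  0.49 -0.24  0.85  0.    2.91] [0.1 0.6 0.4]
```

Keep pushing in 2 mm steps until there is a reaction from the rail.

Request:
jog_arm([
  {"x": 2, "y": 0, "z": 0, "spin": 0, "fingers": 1},
  {"x": 3, "y": 0, "z": 0, "spin": 0, "fingers": 1},
  {"x": 3, "y": 0, "z": 0, "spin": 0, "fingers": 1},
])

```text
clock: 3.75
eef_pos: [0.5302, -0.0573, 0.0173]
tool_rot: [0.998, 0.063, 0.0, -0.0]
ft_force: [1.0, 0.2, 0.1]
grip_width: -0.0003
grasp_force: 0.0
```

```bash
python3 - <<'E'
from h import *
T=tuple(np.load("T.npy"))
c=camera("top"); im=c["pixels"]
cv2.imwrite("pics/t2.png",cv2.resize(im[160:290,165:345,::-1],None,fx=4.4,fy=4.4,interpolation=cv2.INTER_NEAREST))
E
python3 s.py
```

```text
3.8 tray mm [ 32.4 -93.1] z 0.0173 yaw tool-tray deg 0.04 w -6.048121320114967e-05 [-0.11  0.49 -0.23  0.85  0.    2.91] [-0.8  0.  -0.8]
```

View pics/t2.png

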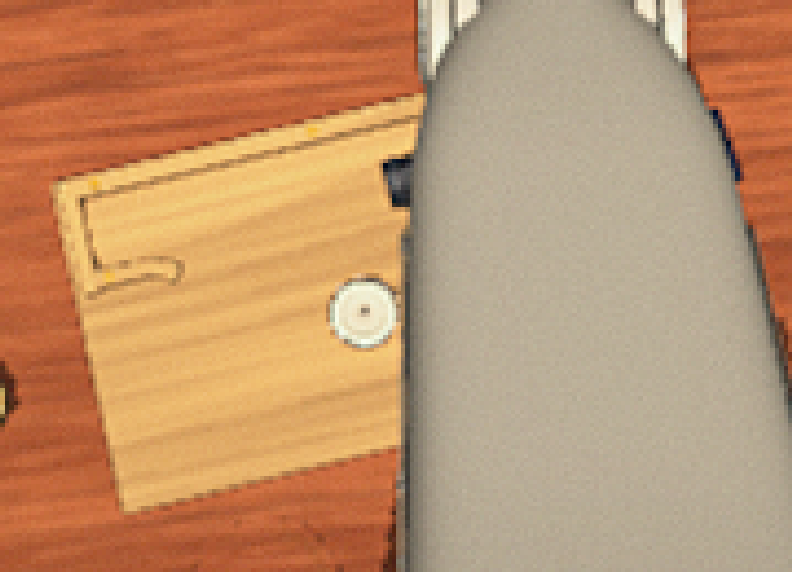

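The arm hides the box from above, and the tea light is undisturbed at (365,313). I'll continue until the force shows contact.

Request:
jog_arm([
  {"x": 1.5, "y": 0, "z": 0, "spin": 0, "fingers": 1},
  {"x": 2.5, "y": 0, "z": 0, "spin": 0, "fingers": 1},
  {"x": 2.5, "y": 0, "z": 0, "spin": 0, "fingers": 1},
])

```text
clock: 4.18
eef_pos: [0.5328, -0.057, 0.0173]
tool_rot: [0.998, 0.063, 0.0, 0.0]
ft_force: [1.4, 0.2, 0.3]
grip_width: -0.0
grasp_force: 0.0
```

```bash
python3 - <<'E'
from h import *
c=camera("wrist"); cv2.imwrite("pics/w2.png",c["pixels"][:,:,::-1])
E
python3 s.py
```

```text
4.225 tray mm [ 34.9 -93.1] z 0.0173 yaw tool-tray deg 0.05 w 6.150633059343124e-05 [-0.11  0.5  -0.22  0.85  0.    2.91] [-0.5 -0.6  1.2]
```

View pics/w2.png

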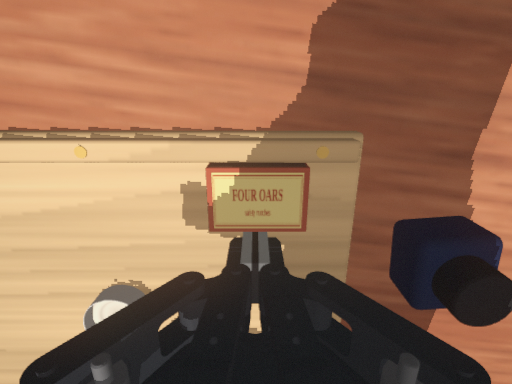

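The wrist view shows the box at (258,197), almost touching the rail. Its far edge is at row 163 and the rail's inner face is at about row 161.

Request:
jog_arm([
  {"x": 1.5, "y": 0, "z": 0, "spin": 0, "fingers": 1},
  {"x": 2.5, "y": 0, "z": 0, "spin": 0, "fingers": 1},
  {"x": 2.5, "y": 0, "z": 0, "spin": 0, "fingers": 1},
])

```text
clock: 4.6
eef_pos: [0.5336, -0.0568, 0.017]
tool_rot: [0.998, 0.063, -0.001, 0.0]
ft_force: [-5.7, -0.3, 3.6]
grip_width: 0.0003
grasp_force: 2.7
```

Request:
jog_arm([
  {"x": 1, "y": 0, "z": 0, "spin": 0, "fingers": 1},
  {"x": 1, "y": 0, "z": 0, "spin": 0, "fingers": 1},
  {"x": -10, "y": 0, "z": 0, "spin": 0, "fingers": 1},
  {"x": -25, "y": 0, "z": 0, "spin": 0, "fingers": 1},
  {"x": -25, "y": 0, "z": -30, "spin": 0, "fingers": 1},
  {"x": -25, "y": 0, "z": -70, "spin": 0, "fingers": 1},
  {"x": -60, "y": 0, "z": -90, "spin": 0, "fingers": 1},
])

```text
clock: 5.48
eef_pos: [0.4796, -0.0645, 0.11]
tool_rot: [0.998, 0.064, 0.004, 0.001]
ft_force: [-0.4, -0.8, -0.4]
grip_width: -0.0001
grasp_force: 0.0
```

```bash
cat > wb.py <<'E'
from h import *
import sys
T=tuple(np.load("T.npy")); c=camera("wrist"); cv2.imwrite(sys.argv[1],c["pixels"][:,:,::-1])
hsv=cv2.cvtColor(c["pixels"],cv2.COLOR_RGB2HSV)
for p in [(0.0615,-.09),(.0615,.1085)]:
    w=np.r_[to_world(p,T),.026]; print(p,cv2.projectPoints(w[None],np.array(c["rvec"]),np.array(c["tvec"]),c["K"],None)[0].ravel().round(1))
E
python3 wb.py pics/w3.png; python3 s.py
```

```text
(0.0615, -0.09) [249.6  98. ]
(0.0615, 0.1085) [-4.5 98. ]
5.525 tray mm [-24.7 -93.3] z 0.1108 yaw tool-tray deg 0.03 w -4.0656073030594543e-05 [-0.14  0.29 -0.27  1.02 -0.    2.88] [-6.1 -0.5  0.5]
```

View pics/w3.png

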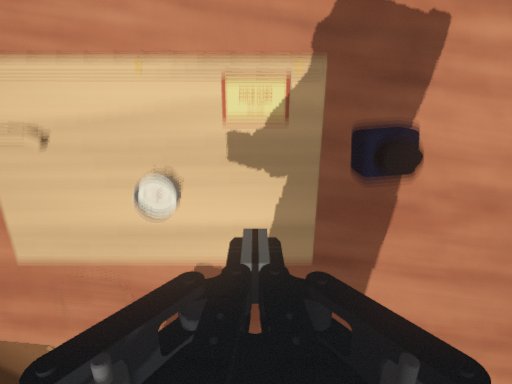

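The box lies flat against the rail at (256,98), and the ink bottle and tea light are where they were. Now go to the box's right end.

Request:
jog_arm([
  {"x": 20, "y": 14, "z": 0, "spin": 0, "fingers": 1},
  {"x": 50, "y": 32, "z": 0, "spin": 0, "fingers": 1},
  {"x": 75, "y": 48, "z": 0, "spin": 0, "fingers": 1},
  {"x": 86, "y": 54, "z": 0, "spin": 0, "fingers": 1},
  {"x": 86, "y": 54, "z": 0, "spin": 0, "fingers": 1},
  {"x": 86, "y": 54, "z": 30, "spin": 0, "fingers": 1},
  {"x": 86, "y": 54, "z": 50, "spin": 0, "fingers": 1},
])

```text
clock: 6.4
eef_pos: [0.566, -0.1062, 0.0563]
tool_rot: [0.998, 0.063, -0.001, -0.0]
ft_force: [0.7, 0.1, 0.6]
grip_width: -0.0001
grasp_force: 0.0
```

```bash
python3 wb.py pics/w4.png; python3 s.py
```

```text
(0.0615, -0.09) [173.  220.8]
(0.0615, 0.1085) [-115.7  220.8]
6.45 tray mm [  60.  -145.5] z 0.0536 yaw tool-tray deg 0.08 w -0.00012289976587734656 [-0.19  0.52 -0.06  0.99  0.    2.83] [-0.4  0.  -1.7]
```

View pics/w4.png

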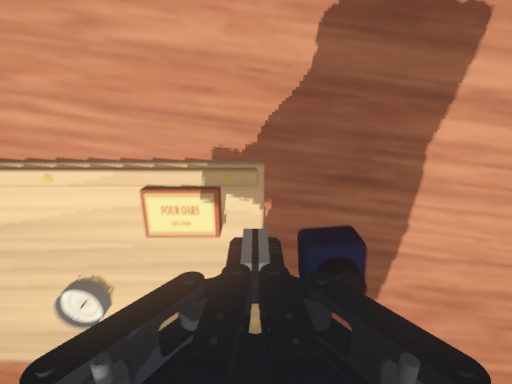

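The box is at (181,212) with its right end at column 221. The fingertips at (255,240) are clear to its right, and the ink bottle at (330,255) is clear too. I'll descend beside it with a 3 mm shift towards the rail.

Request:
jog_arm([
  {"x": 3, "y": 0, "z": 20, "spin": 0, "fingers": 1},
  {"x": 3, "y": 0, "z": 36, "spin": 0, "fingers": 1},
  {"x": 3, "y": 0, "z": 43, "spin": 0, "fingers": 1},
  {"x": 3, "y": 0, "z": 43, "spin": 0, "fingers": 1},
])

```text
clock: 6.95
eef_pos: [0.57, -0.1064, 0.014]
tool_rot: [0.998, 0.063, -0.001, -0.0]
ft_force: [0.5, -0.9, -0.1]
grip_width: 0.0
grasp_force: 0.0
```

```bash
python3 s.py
```

```text
6.95 tray mm [  65.8 -146.8] z 0.014 yaw tool-tray deg 0.05 w 4.492242738173896e-05 [-0.18  0.57 -0.09  0.9   0.    2.83] [ 0.5 -0.9 -0.1]
```

Request:
jog_arm([
  {"x": -2, "y": 0, "z": -3, "spin": 0, "fingers": 1},
  {"x": -2, "y": -8, "z": -3, "spin": 0, "fingers": 1},
  {"x": -2, "y": -16, "z": -3, "spin": 0, "fingers": 1},
  {"x": -2, "y": -26, "z": -3, "spin": 0, "fingers": 1},
  {"x": -2, "y": -36, "z": -3, "spin": 0, "fingers": 1},
  {"x": -2, "y": -46, "z": -3, "spin": 0, "fingers": 1},
  {"x": -2, "y": -56, "z": -3, "spin": 0, "fingers": 1},
  {"x": -2, "y": -66, "z": -3, "spin": 0, "fingers": 1},
])

```text
clock: 7.95
eef_pos: [0.5607, -0.0409, 0.0177]
tool_rot: [0.998, 0.063, 0.0, 0.0]
ft_force: [1.3, -1.6, 4.0]
grip_width: 0.0003
grasp_force: 2.0
```

Request:
jog_arm([
  {"x": 0, "y": -10, "z": 0, "spin": 0, "fingers": 1},
  {"x": 0, "y": -20, "z": 0, "spin": 0, "fingers": 1},
  {"x": 0, "y": -30, "z": 0, "spin": 0, "fingers": 1},
  {"x": 0, "y": -40, "z": 0, "spin": 0, "fingers": 1},
  {"x": 0, "y": -50, "z": 0, "spin": 0, "fingers": 1},
  {"x": 0, "y": -60, "z": 0, "spin": 0, "fingers": 1},
  {"x": 0, "y": -60, "z": 0, "spin": 0, "fingers": 1},
])

```text
clock: 8.82
eef_pos: [0.5518, 0.0195, 0.0167]
tool_rot: [0.998, 0.064, -0.001, -0.001]
ft_force: [-0.3, -0.2, -0.2]
grip_width: -0.0
grasp_force: 0.0
```

```bash
python3 wb.py pics/w5.png; python3 s.py
```

```text
(0.0615, -0.09) [382.3 254.8]
(0.0615, 0.1085) [ 22.9 254.3]
8.875 tray mm [ 63.3 -19.9] z 0.0165 yaw tool-tray deg 0.11 w -0.00045180171184116185 [ 0.03  0.53 -0.17  0.87  0.    3.05] [0.4 0.2 0.7]
```

View pics/w5.png

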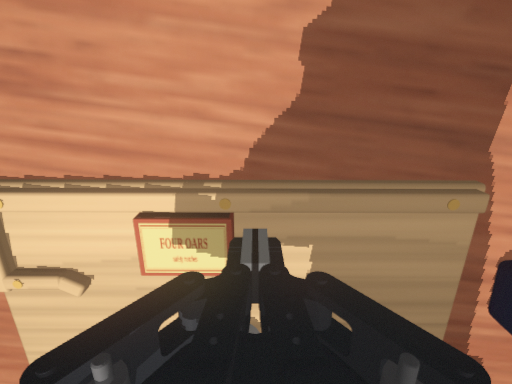

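The box is flat on the rail at (186,244), with the pocket ahead at (5–85, 280). Joint 6 is close to its limit at 3.05, so I'll back off, lift, turn the tool by −180° and carry on.

Request:
jog_arm([
  {"x": 0, "y": 8, "z": 0, "spin": 0, "fingers": 1},
  {"x": 0, "y": 12, "z": 0, "spin": 0, "fingers": 1},
  {"x": 0, "y": 12, "z": -30, "spin": 0, "fingers": 1},
  {"x": 0, "y": 12, "z": -60, "spin": -10, "fingers": 1},
  {"x": 0, "y": 12, "z": -60, "spin": -20, "fingers": 1},
  {"x": 0, "y": 12, "z": -60, "spin": -30, "fingers": 1},
  {"x": 0, "y": 12, "z": -60, "spin": -40, "fingers": 1},
  {"x": 0, "y": 12, "z": -60, "spin": -50, "fingers": 1},
])

```text
clock: 9.88
eef_pos: [0.5541, 0.0056, 0.0771]
tool_rot: [0.877, 0.481, -0.0, -0.0]
ft_force: [0.2, -0.4, 0.2]
grip_width: -0.0004
grasp_force: 0.0
```

Request:
jog_arm([
  {"x": 0, "y": 0, "z": 0, "spin": -10, "fingers": 1},
  {"x": 0, "y": 0, "z": 0, "spin": -20, "fingers": 1},
  {"x": 0, "y": 0, "z": 0, "spin": -30, "fingers": 1},
  {"x": 0, "y": 0, "z": 0, "spin": -40, "fingers": 1},
  {"x": 0, "y": 0, "z": 0, "spin": -50, "fingers": 1},
  {"x": 0, "y": 0, "z": 0, "spin": -60, "fingers": 1},
  {"x": 0, "y": 0, "z": 0, "spin": -70, "fingers": 1},
])

```text
clock: 10.75
eef_pos: [0.5541, 0.0057, 0.0771]
tool_rot: [0.442, 0.897, -0.0, -0.0]
ft_force: [0.5, 0.1, -0.6]
grip_width: 0.0001
grasp_force: 0.0
```

Request:
jog_arm([
  {"x": 0, "y": 0, "z": 0, "spin": -10, "fingers": 1},
  {"x": 0, "y": 0, "z": 0, "spin": -20, "fingers": 1},
  {"x": 0, "y": 0, "z": 0, "spin": -30, "fingers": 1},
  {"x": 0, "y": 0, "z": 0, "spin": -40, "fingers": 1},
  {"x": 0, "y": 0, "z": 0, "spin": -50, "fingers": 1},
  {"x": 0, "y": 0, "z": 0, "spin": -60, "fingers": 1},
  {"x": 0, "y": 0, "z": 0, "spin": -60, "fingers": 1},
  {"x": 0, "y": 0, "z": 0, "spin": -60, "fingers": 1},
])

```text
clock: 11.75
eef_pos: [0.5542, 0.0059, 0.0772]
tool_rot: [-0.062, 0.998, 0.0, -0.0]
ft_force: [-0.5, -0.8, 0.4]
grip_width: -0.0003
grasp_force: 0.0
```

```bash
python3 s.py
```

```text
11.75 tray mm [ 64.1 -33.3] z 0.0772 yaw tool-tray deg -180.12 w -0.00033118852340643094 [ 0.01  0.46 -0.1   1.01  0.   -0.11] [-0.5 -0.8  0.4]
```

Request:
jog_arm([
  {"x": 0, "y": 0, "z": 30, "spin": 0, "fingers": 1},
  {"x": 0, "y": 0, "z": 52, "spin": 0, "fingers": 1},
  {"x": 0, "y": 0, "z": 60, "spin": 0, "fingers": 1},
  {"x": 0, "y": 0, "z": 60, "spin": 0, "fingers": 1},
  {"x": 0, "y": 9, "z": 60, "spin": 0, "fingers": 1},
  {"x": 0, "y": 18, "z": 60, "spin": 0, "fingers": 1},
  {"x": 0, "y": 27, "z": 60, "spin": 0, "fingers": 1},
  {"x": 0, "y": 36, "z": 60, "spin": 0, "fingers": 1},
])

```text
clock: 12.75
eef_pos: [0.5504, 0.0425, 0.0181]
tool_rot: [-0.063, 0.998, -0.0, 0.001]
ft_force: [0.6, -2.4, 3.2]
grip_width: 0.0
grasp_force: 1.5
```

Request:
jog_arm([
  {"x": 0, "y": 8, "z": 0, "spin": 0, "fingers": 1},
  {"x": 0, "y": 16, "z": 0, "spin": 0, "fingers": 1},
  {"x": 0, "y": 24, "z": 0, "spin": 0, "fingers": 1},
  {"x": 0, "y": 32, "z": 0, "spin": 0, "fingers": 1},
  {"x": 0, "y": 40, "z": 0, "spin": 0, "fingers": 1},
  {"x": 0, "y": 48, "z": 0, "spin": 0, "fingers": 1},
  {"x": 0, "y": 54, "z": 0, "spin": 0, "fingers": 1},
  {"x": 0, "y": 54, "z": 0, "spin": 0, "fingers": 1},
])

```text
clock: 13.75
eef_pos: [0.5426, 0.0964, 0.0172]
tool_rot: [-0.064, 0.998, 0.0, -0.0]
ft_force: [0.4, 0.1, 0.0]
grip_width: 0.0001
grasp_force: 0.1
```

```bash
python3 s.py
```

```text
13.75 tray mm [64.  57.8] z 0.0172 yaw tool-tray deg -179.91 w 5.9069494969862426e-05 [ 0.18  0.52 -0.18  0.87  0.    0.05] [0.4 0.1 0. ]
```

Request:
jog_arm([
  {"x": 0, "y": 3, "z": 0, "spin": 0, "fingers": 1},
  {"x": 0, "y": 6, "z": 0, "spin": 0, "fingers": 1},
  {"x": 0, "y": 8, "z": 0, "spin": 0, "fingers": 1},
  {"x": 0, "y": 8, "z": 0, "spin": 0, "fingers": 1},
])

```text
clock: 14.25
eef_pos: [0.5416, 0.1038, 0.017]
tool_rot: [-0.063, 0.998, 0.0, -0.0]
ft_force: [0.4, 0.8, -0.6]
grip_width: 0.0001
grasp_force: 0.0
```

```bash
python3 wb.py pics/w6.png; python3 s.py
```

```text
(0.0615, -0.09) [-28.  247.4]
(0.0615, 0.1085) [334.1 247.2]
14.3 tray mm [63.9 65.2] z 0.017 yaw tool-tray deg -179.94 w -0.00016986654870105894 [ 0.19  0.52 -0.17  0.87  0.    0.06] [-0.7 -0.6 -0.7]
```

View pics/w6.png

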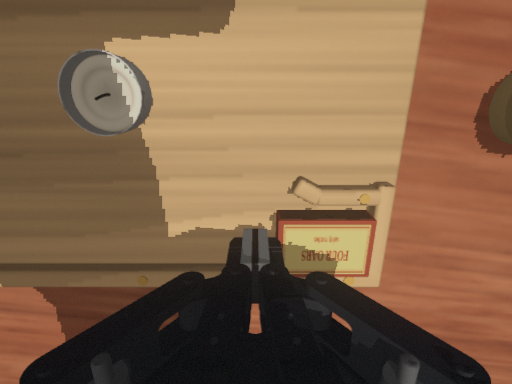

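The box is in the pocket at (324,245), with a gap of about 2 mm to the end wall near column 377. I'll push to contact.

Request:
jog_arm([
  {"x": 0, "y": 1.5, "z": 0, "spin": 0, "fingers": 1},
  {"x": 0, "y": 3, "z": 0, "spin": 0, "fingers": 1},
  {"x": 0, "y": 3, "z": 0, "spin": 0, "fingers": 1},
])

```text
clock: 14.68
eef_pos: [0.5414, 0.1056, 0.0172]
tool_rot: [-0.063, 0.998, -0.001, -0.0]
ft_force: [-0.0, -3.5, 0.9]
grip_width: 0.0
grasp_force: 2.0
```

Request:
jog_arm([
  {"x": 0, "y": 1, "z": 0, "spin": 0, "fingers": 1},
  {"x": 0, "y": 2, "z": 0, "spin": 0, "fingers": 1},
  {"x": 0, "y": 2, "z": 0, "spin": 0, "fingers": 1},
])

```text
clock: 15.05
eef_pos: [0.5414, 0.1058, 0.0173]
tool_rot: [-0.062, 0.998, -0.003, -0.0]
ft_force: [0.0, -9.2, 1.1]
grip_width: -0.0001
grasp_force: 4.4
```

Request:
jog_arm([
  {"x": 0, "y": -6, "z": 0, "spin": 0, "fingers": 1},
  {"x": 0, "y": -16, "z": 0, "spin": 0, "fingers": 1},
  {"x": 0, "y": -20, "z": -30, "spin": 0, "fingers": 1},
  {"x": 20, "y": -30, "z": -80, "spin": 0, "fingers": 1},
  {"x": 70, "y": -30, "z": -130, "spin": 0, "fingers": 1},
  {"x": 120, "y": -50, "z": -170, "spin": 0, "fingers": 1},
  {"x": 160, "y": -80, "z": -180, "spin": 0, "fingers": 1},
  {"x": 160, "y": -80, "z": -180, "spin": 0, "fingers": 1},
])

```text
clock: 16.05
eef_pos: [0.3909, 0.0076, 0.1992]
tool_rot: [-0.062, 0.998, 0.0, 0.002]
ft_force: [0.4, 0.0, 0.3]
grip_width: 0.0
grasp_force: 0.0
```

```bash
python3 - <<'E'
from h import *
T=tuple(np.load("T.npy")); c=camera("top"); im=c["pixels"]
cv2.imwrite("pics/t7.png",cv2.resize(im[160:290,165:345,::-1],None,fx=4.4,fy=4.4,interpolation=cv2.INTER_NEAREST))
c=camera("wrist"); print(box(c,T,(0,0,512,220)))
E
python3 s.py
```

```text
((-146.3106231689453, -16.679412841796875), (620.8837280273438, 232.77162170410156), 89.81807708740234)
16.15 tray mm [-95.3 -10.4] z 0.1979 yaw tool-tray deg -180.01 w 4.860270020116104e-07 [ 0.02  0.05 -0.31  1.21  0.   -0.1 ] [ 1.2  0.5 -0.7]
```

View pics/t7.png

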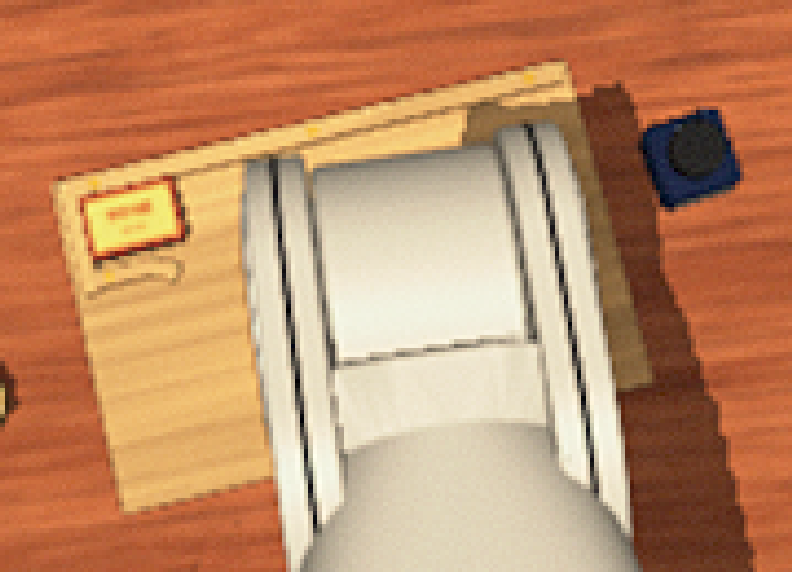

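The box is home at crop (133,218), flat against the rail and touching the end wall. The bottle is unmoved and the arm is clear.

```bash
python3 -c "
from workcell import bot; print(bot.job_done())"
```

```text
the job is handed in; nothing more can be done
None
```

I slid the matchbox along the rail into the corner pocket until it pressed the end wall (about 9 N). The last picture shows it square and home, and I handed the job in at about 16 s; no verdict came back.

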